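# Make up the two outside-broadcast kits

### The arm

A 6-joint arm with a two-finger parallel gripper is mounted at the origin on the work surface. World frame = base frame: x ahead of the robot, y to its left, z up, the work surface at z = 0. Lengths are in mm, angles in rad, forces in N, time in s.
With the tool pointing down it reaches from about 400 to 925 mm from the base axis. Payload 12.5 kg.
Tool frame: the origin (TCP) lies midway between the tips of the shut fingers; the grasp point (between the pads) lies 19 mm behind it (env.tcp_to_grasp is the distance from the TCP to the grasp point, in mm); z points along the fingers, y is the line along which they close (so a half turn about z gives the same grasp; the last joint's range is limited). The gripper opens to 95 mm and grips with 3 to 60 N. Pads are 20 mm wide; open, the fingers measure 119 mm over their backs; the gripper's body (75 mm by 180 mm) begins 59 mm behind the grasp point.
Start: joints at [-1.392, 0.491, 1.559, -0, 1.092, -0.106], TCP at [175.626, -599.835, 214.661] pointing down, gripper open.
Joint ranges: [-3.1, 3.1], [-0.84, 2.19], [0.05, 2.79], [-1.13, 4.28], [0.06, 2.93], [-2.69, 2.69]. Speed limits (rad/s): [2.22, 2.22, 2.79, 3.14, 3.14, 3.14].

### API

Orientations are given as [roll, pitch, yaw] about the fixed x, y, z axes, in that order (R = Rz(yaw) Ry(pitch) Rx(roll)).
In Python, from cell import env gives the robot as it stands. The module is installed in compiled form; this text tells all that it offers.
- The arm moves only by the tool step_arm, never from a script. Its argument "plan" is a list that holds one entry, the list of rows, each a list of 5 numbers: the shift along the tool's x, y, z in mm, then the turn about the tool's z in degrees, then the opening, from -1 (shut) to 1 (fully open). A call has 1 to 8 rows; each row is the pose to reach, as a shift and turn from the pose commanded when the call began, along the tool's axes at that moment; what a row does not reach only later rows make up. A row lasts 1/12 s, in which the tool goes at most 41.7 mm and 7.16 degrees, less where a joint would pass 70% of its speed; a pose out of reach is approached as far as the arm can. A call with a gripper value outside its range is refused whole. The fingers move at their own pace and stop on an object; the grip force is fixed at half the most. Time passes only in rows, so rows that repeat a pose let the fingers close. It gives the time, the measured TCP pose, the force, the opening and the grip force at its end, in the units of the state.
- env.state(): the state, without advancing time (a new reading comes with each control period).
- env.read_camera(name): name is "side" or "top" or "wrist"; returns the picture (480x640x3 uint8, blue, green, red); there is no depth.
- env.get_calibration(name): a dict with "K" (3x3 intrinsics, pixels), "D" ([k1, k2, p1, p2, k3] as OpenCV has them; the pictures are not rectified), "extrinsics" (4x4, takes a point from world to camera coordinates). Camera axes: x right, y up, looking along -z (the intrinsics and any distortion apply to the point x, -y, -z); pixel columns grow to the right and rows downward; lengths in mm; the calibration is good to about 2 mm. A picture is of the moment at which its call begins: read the wrist's pose just before it. get_calibration takes no time and is no camera call; for the wrist camera it gives the pose at the moment of the call.
- env.job_done(): hands the job in; it is judged then, once.
The state is a dict: "t": time; "joints": joint angles; "qvel": joint speeds; "tau": joint torques, N m; "eef_pos": TCP position; "tcp_rot": TCP orientation; "ft_force": force on the tool from outside, world axes, zero at the start; "moment": the same for the moment, N m; "opening": opening from 0.0 (shut) to 1.0 (fully open); "grip_force": force on a finger pad.
Only numpy, scipy, OpenCV 4.12 (cv2) and the standard library are available. Lean on these libraries where they do the work, as an engineer would, in place of code of your own. Each camera call takes 0.05 s, during which the arm holds its last target. There are 200 camera calls.

### The job

Make up the two kits from the stock on the bench: the microphone, the sound recorder and the charged (green) battery go in the orange tray, the belt pack and the green DI box in the blue tray, each lying flat and right way up on the floor of the recess cut to its size. Set each thing down gently, do not drop it, and leave the spent (red) battery where it lies.

Things in the scene. Friction and masses are not known exactly. Their poses are not given: they have to be found in the camera images.
- microphone_center (a point): Hand microphone on its side, 170 mm long, resting on a yellow cube-shaped flag (48 mm sides) round its middle; black handle 28 to 34 mm thick to -x, steel grille 45 mm thick to +x. About 0.25 kg. Origin of this entry: centre of the cube and of the length, 24 mm above the underside; z up, x along the microphone. Balances when taken across the cube (along y).
- recorder_center (a point): Portable sound recorder: silver box 90 x 50 x 34 mm high with a black screen and a red button on top. Origin of this entry: its centre, half-way up; its z points up, its x along the length. About 0.20 kg.
- charged_battery_center (a point): Charged battery: black block 60 x 40 x 40 mm high with a broad GREEN band. About 0.22 kg. Origin of this entry: its centre, half-way up; its z points up, its x along the length.
- spent_battery_center (a point): Spent battery: the same black block, 60 x 40 x 40 mm high, with a broad RED band. It belongs to neither kit and stays where it lies. Origin of this entry: its centre, half-way up; its z points up, its x along the length.
- belt_pack_center (a point): Intercom belt pack: flat black box 76 x 52 x 32 mm high with a grey panel and two white knobs on top. About 0.24 kg. Origin of this entry: its centre, half-way up; its z points up, its x along the length.
- di_box_center (a point): DI box: green metal box 110 x 64 x 40 mm high with two steel-rimmed sockets and two thin steel strips on top. About 0.35 kg. Origin of this entry: its centre, half-way up; its z points up, its x along the length.
- orange_tray: Orange kit tray, fixed, 241 (x) x 205 (y) x 16 mm high; origin: centre of underside, z up. Grey-floored recesses 10 mm deep (floor 6 mm above bench); centre (x, y) in the tray frame and size x by y, mm: microphone (0, -47), 190 x 68; recorder (-47.5, 47), 110 x 70; battery (62.5, 47), 80 x 60. Things lie lengthwise along tray x, either way round.
- blue_tray: Blue kit tray, fixed, 170 (x) x 216 (y) x 16 mm high; origin: centre of underside, z up. Grey-floored recesses 10 mm deep (floor 6 mm above bench); centre (x, y) in the tray frame and size x by y, mm: belt pack (0, -51), 96 x 72; DI box (0, 51), 130 x 84. Things lie lengthwise along tray x, either way round.

How it is judged (in metres and radians):
At the end, for the whole second after the job is handed in: Each of the five things is in its own recess of its own tray: centre within 13 mm of the recess centre along each tray axis, on the recess floor (within 3.5 mm), right way up and level within 0.08 rad, at rest. The red battery is within 30 mm of its start (x of microphone_center in the frame of orange_tray between -0.013 and 0.013 m and y of microphone_center in the frame of orange_tray between -0.06 and -0.034 m and z of microphone_center in the frame of orange_tray between 0.0265 and 0.0335 m and angle between each of microphone_center, recorder_center, charged_battery_center, belt_pack_center, di_box_center's own z axis and vertical below 0.08 rad and linear speed of each of microphone, recorder, charged_battery, belt_pack, di_box below 0.02 m/s and x of recorder_center in the frame of orange_tray between -0.0605 and -0.0345 m and y of recorder_center in the frame of orange_tray between 0.034 and 0.06 m and z of recorder_center in the frame of orange_tray between 0.0195 and 0.0265 m and x of charged_battery_center in the frame of orange_tray between 0.0495 and 0.0755 m and y of charged_battery_center in the frame of orange_tray between 0.034 and 0.06 m and z of charged_battery_center in the frame of orange_tray between 0.0225 and 0.0295 m and x of belt_pack_center in the frame of blue_tray between -0.013 and 0.013 m and y of belt_pack_center in the frame of blue_tray between -0.064 and -0.038 m and z of belt_pack_center in the frame of blue_tray between 0.0185 and 0.0255 m and x of di_box_center in the frame of blue_tray between -0.013 and 0.013 m and y of di_box_center in the frame of blue_tray between 0.038 and 0.064 m and z of di_box_center in the frame of blue_tray between 0.0225 and 0.0295 m and distance of spent_battery_center from where it was at the start of the episode below 0.03 m); the robot touches nothing.
It fails at once if a thing is dropped or flung: faster than 0.8 m/s with no finger on it ((linear speed of microphone above 0.8 m/s and contact force between microphone and the fingers below 0.05 N) or (linear speed of recorder above 0.8 m/s and contact force between recorder and the fingers below 0.05 N) or (linear speed of charged_battery above 0.8 m/s and contact force between charged_battery and the fingers below 0.05 N) or (linear speed of belt_pack above 0.8 m/s and contact force between belt_pack and the fingers below 0.05 N) or (linear speed of di_box above 0.8 m/s and contact force between di_box and the fingers below 0.05 N)).
It fails at once if the spent (red) battery is moved by more than 30 mm (distance of spent_battery_center from where it was at the start of the episode above 0.03 m).
It also fails if it takes over 134 s, if anything falls off the work surface, if the arm or the gripper's body presses on something with over 40 N, if the wrist force passes 120 N, or if a joint passes its speed limit or range.

## Working session

There is one attempt and no reset: what is moved stays moved. The work goes in short steps, Python scripts to look and compute and a tool call to move; the robot and the scene stay as the last step left them, time stands still between calls to the robot, and variables do not carry over. Pictures are saved under pics/ and viewed, at most 14 in all, crops included, and the job is handed in when it is done.

Besides the shell and the picture viewer there is one more tool, called after "Request:" as a command line: name --argument value ..., lists and objects as JSON in quotes. step_arm: Moves the arm, as the interface text tells. Its arguments: {"type":"object","properties":{"plan":{"type":"array"}},"required":["plan"]}

```bash
mkdir -p pics; cat > h.py <<'E'
import numpy as np, cv2
from cell import env
def ray(cal,uv):
    K=np.array(cal["K"],float);D=np.array(cal["D"],float);E=np.array(cal["extrinsics"],float)
    p=cv2.undistortPoints(np.array(uv,float).reshape(-1,1,2),K,D).reshape(-1,2)
    d=np.c_[p[:,0],-p[:,1],-np.ones(len(p))]@E[:3,:3]
    return -E[:3,:3].T@E[:3,3],d
def onplane(cal,uv,z):
    o,d=ray(cal,uv); return (o+d*((z-o[2])/d[:,2])[:,None])[:,:2]
def proj(cal,P):
    E=np.array(cal["extrinsics"],float);c=np.array(P,float).reshape(-1,3)@E[:3,:3].T+E[:3,3]
    return cv2.projectPoints(c*[1,-1,-1],np.zeros(3),np.zeros(3),np.array(cal["K"],float),np.array(cal["D"],float))[0].reshape(-1,2)
E
python3 - <<'E'
from h import *
s=env.state();print(s)
for n in("top","side","wrist"):
    c=env.get_calibration(n);im=env.read_camera(n);cv2.imwrite(f"pics/{n}0.png",im)
    E=np.array(c["extrinsics"]);print(n,np.round(-E[:3,:3].T@E[:3,3]),np.round(E[:3,:3],2).tolist(),np.array(c["K"]).round(0).tolist())
E
```

```text
{'t': 0.0, 'joints': array([-1.39159515e+00,  4.91565045e-01,  1.55946995e+00, -1.97859827e-05,
        1.09170640e+00, -1.05592344e-01]), 'qvel': array([ 2.80150153e-04,  9.98849585e-04, -3.78954414e-04, -1.08126281e-03,
        6.39841581e-04,  8.40947600e-05]), 'tau': array([ 7.32027784e-04, -6.12633848e+01, -2.58179533e+01,  6.92996965e-02,
        4.82486759e-02, -1.01674470e-04]), 'eef_pos': array([ 175.57539849, -599.56473884,  214.05128579]), 'tcp_rot': array([-3.14044846e+00, -1.03622944e-04,  2.84802591e-01]), 'ft_force': array([-0.04237519, -0.03952071,  0.45767254]), 'moment': array([ 0.01853808, -0.02590812, -0.02015429]), 'grip_force': 0.0, 'opening': 1.0027249380119725}
top [ 438.  -22. 1018.] [[0.01, -1.0, -0.02], [0.99, 0.01, 0.1], [-0.1, -0.02, 0.99]] [[474.0, 0.0, 317.0], [0.0, 474.0, 244.0], [0.0, 0.0, 1.0]]
side [461. 786. 557.] [[-1.0, -0.08, -0.02], [0.03, -0.51, 0.86], [-0.07, 0.85, 0.51]] [[436.0, 0.0, 318.0], [0.0, 436.0, 238.0], [0.0, 0.0, 1.0]]
wrist [ 244. -579.  385.] [[0.28, -0.96, -0.0], [0.93, 0.27, -0.25], [0.24, 0.07, 0.97]] [[337.0, 0.0, 322.0], [0.0, 337.0, 239.0], [0.0, 0.0, 1.0]]
```

View pics/top0.png

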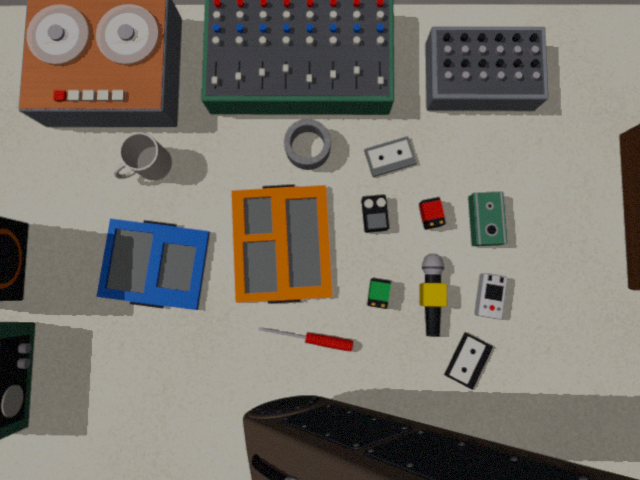

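View pics/side0.png

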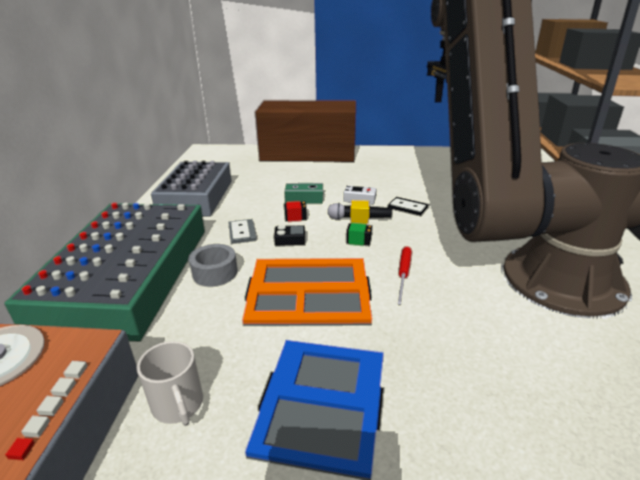

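Top view: all items and both trays are clear. Belt pack is near (375,213), red battery (432,213), DI box (488,218), green battery (380,293), mic (433,295), recorder (492,295). The orange tray is near (282,243) and the blue near (153,263). The side view agrees. Next I measure by silhouette at mid-height.

```bash
cat > m.py <<'E'
from h import *
def rect(cal,mask,win,z):
    x0,y0,x1,y1=win; m=np.zeros_like(mask);m[y0:y1,x0:x1]=mask[y0:y1,x0:x1]
    m=cv2.morphologyEx(m,cv2.MORPH_OPEN,np.ones((2,2),np.uint8))
    cs=cv2.findContours(m,cv2.RETR_EXTERNAL,cv2.CHAIN_APPROX_NONE)[0]
    c=max(cs,key=cv2.contourArea).reshape(-1,2)
    P=onplane(cal,c,z).astype(np.float32)
    (cx,cy),(w,h),a=cv2.minAreaRect(P)
    if w<h:w,h,a=h,w,a+90
    return np.array([cx,cy]),w,h,(a+90)%180-90
E
python3 - <<'E'
from m import *
im=cv2.imread("pics/top0.png");c=env.get_calibration("top")
hsv=cv2.cvtColor(im,cv2.COLOR_BGR2HSV);H,S,V=cv2.split(hsv)
dark=((V<80)*255).astype(np.uint8)
sat=lambda a,b:(((H>=a)&(H<=b)&(S>120)&(V>60))*255).astype(np.uint8)
fg=(((S>70)|(V<100))*255).astype(np.uint8)
for n,m,w,z in[("belt",fg,(355,185,398,240),16),("red",fg,(412,190,452,236),20),("green",fg,(360,270,402,316),20),
 ("mic yellow",sat(20,35),(410,270,460,320),24),("di",sat(60,90),(460,180,520,260),20),
 ("orange",sat(5,18),(220,175,345,310),16),("blue",sat(100,125),(90,210,220,315),16)]:
    print(n,*[np.round(v,1) for v in rect(c,m,w,z)])
print(hsv[295,470:515:3].tolist()); print(hsv[295,460:470].tolist())
cv2.imwrite("pics/crop.png",cv2.resize(im[170:330,340:520],(720,640),interpolation=cv2.INTER_CUBIC)[:600])
E
```

```text
belt [ 605.8 -128.2] 79.5 55.5 5.6
red [ 606.8 -248.6] 63.7 51.2 11.8
green [ 437.2 -135.1] 59.8 44.0 -8.2
mic yellow [ 435.5 -246.6] 53.9 49.8 89.3
di [ 633.1 -370.1] 41.4 25.5 -81.4
orange [541.3  72.2] 244.6 204.6 3.7
blue [495.  345.1] 217.5 173.2 83.3
[[21, 21, 170], [25, 17, 169], [19, 19, 144], [160, 7, 107], [0, 3, 161], [120, 8, 61], [133, 92, 25], [120, 46, 22], [115, 61, 25], [0, 0, 20], [78, 55, 23], [170, 5, 142], [26, 31, 115], [23, 27, 121], [21, 29, 124]]
[[23, 24, 127], [22, 18, 155], [25, 17, 167], [25, 20, 167], [23, 24, 168], [21, 21, 168], [23, 18, 169], [28, 18, 170], [21, 24, 170], [21, 21, 169]]
```

View pics/crop.png

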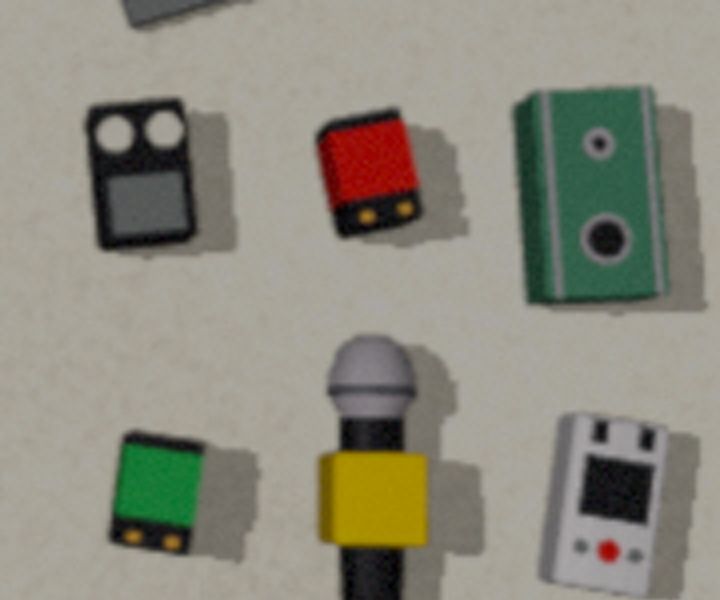

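```bash
cat > go.py <<'E'
import sys
from h import *
# targets: x,y,yaw(deg)
def delta(x,y,z,yaw):
    s=env.state();p=s["eef_pos"];R=cv2.Rodrigues(np.zeros(3))[0]
    from scipy.spatial.transform import Rotation as Ro
    R=Ro.from_euler("xyz",s["tcp_rot"]).as_matrix()
    d=R.T@(np.array([x,y,z])-p)
    t=-((yaw-np.degrees(s["tcp_rot"][2])+90)%180-90)
    print("pos",p.round(1),"yaw",np.degrees(s["tcp_rot"][2]).round(1),"shift",d.round(1),"turn",round(t,1),"j1,j6",s["joints"][[0,5]].round(2))
if __name__=="__main__": delta(*map(float,sys.argv[1:5]))
E
python3 - <<'E'
from m import *
c=env.get_calibration("top")
def poly(p,z):
    P=onplane(c,np.array(p)/4+[340,170],z).astype(np.float32);(a,b),(w,h),t=cv2.minAreaRect(P)
    if w<h:w,h,t=h,w,t+90
    print(np.round([a,b,w,h,(t+90)%180-90],1))
poly([(515,98),(652,87),(663,293),(527,302)],20)
poly([(565,412),(667,428),(648,595),(541,580)],17)
print(onplane(c,np.array([(372,375),(372,590)])/4+[340,170],24))
def tray(cx,cy,yaw,pts):
    a=np.radians(yaw);R=np.array([[np.cos(a),-np.sin(a)],[np.sin(a),np.cos(a)]])
    for n,p in pts: print(n,(np.array([cx,cy])+R@p).round(1),yaw)
tray(541.3,72.2,3.7,[("mic",[0,-47]),("rec",[-47.5,47]),("bat",[62.5,47])])
tray(495,345.1,-6.7,[("belt",[0,-51]),("di",[0,51])])
im=cv2.imread("pics/top0.png");hsv=cv2.cvtColor(im,cv2.COLOR_BGR2HSV).astype(int)
# recess check: grey floor blobs inside the trays at z=6
g=((hsv[...,1]<75)&(hsv[...,2]<150)).astype(np.uint8)*255
for w in[(248,195,273,236),(245,240,278,295),(285,195,330,292),(104,225,154,300),(158,238,200,295)]:
    m=np.zeros_like(g);m[w[1]:w[3],w[0]:w[2]]=g[w[1]:w[3],w[0]:w[2]]
    from m import rect
    print(*[np.round(v,1) for v in rect(c,g,w,11)])
E
python3 go.py 435.5 -246.6 150 0
```

```text
[ 597.8 -362.8  113.1   72.9    2. ]
[ 435.  -366.9   88.6   55.6   -8.2]
[[ 500.69751804 -245.51634183]
 [ 389.46606864 -243.82044389]]
mic [544.3  25.3] 3.7
rec [490.9 116. ] 3.7
bat [600.6 123.1] 3.7
belt [489.  294.4] -6.7
di [501.  395.8] -6.7
[600.5 120. ] 76.2 49.6 1.4
[490.7 116.5] 106.8 66.0 3.7
[544.1  25.6] 186.8 64.4 3.7
[501.4 397.1] 128.3 78.6 -6.9
[489.1 296.2] 94.2 67.2 -6.9
pos [ 175.6 -599.7  214.2] yaw 16.3 shift [ 348.6 -265.8   64.5] turn 16.3 j1,j6 [-1.39 -0.11]
```

Request:
step_arm --plan '[[[349, -266, 64, 17, 1], [349, -266, 64, 17, 1], [349, -266, 64, 17, 1], [349, -266, 64, 17, 1], [349, -266, 64, 17, 1], [349, -266, 64, 17, 1], [349, -266, 64, 17, 1], [349, -266, 64, 17, 1]]]'

```text
t: 0.82
eef_pos: [371.9, -332.5, 166.3]
tcp_rot: [3.141, -0.0, -0.012]
ft_force: [1.3, -0.1, 0.5]
opening: 1.003
grip_force: 0.0
```

```bash
python3 go.py 435.5 -245.6 150 -0.8
```

```text
pos [ 371.9 -332.5  166.3] yaw -0.7 shift [ 62.5 -87.6  16.3] turn 0.1 j1,j6 [-0.86  0.72]
```

Request:
step_arm --plan '[[[62, -87, 16, 0, 1], [62, -87, 16, 0, 1], [62, -87, 16, 0, 1], [62, -87, 16, 0, 1], [62, -87, 16, 0, 1], [62, -87, 16, 0, 1]]]'

```text
t: 1.32
eef_pos: [434.1, -248.3, 150.5]
tcp_rot: [3.141, 0.0, -0.012]
ft_force: [0.3, -0.7, 1.4]
opening: 0.998
grip_force: 0.0
```

```bash
python3 - <<'E'
from m import *
c=env.get_calibration("wrist");im=env.read_camera("wrist");cv2.imwrite("pics/w1.png",im)
H,S,V=cv2.split(cv2.cvtColor(im,cv2.COLOR_BGR2HSV))
m=(((H>=20)&(H<=35)&(S>140))*255).astype(np.uint8)
print(rect(c,m,(0,0,640,480),24),rect(c,m,(0,0,640,480),48))
E
python3 go.py 435.5 -245.6 12 -0.8
```

```text
(array([ 433.41531372, -243.8283844 ]), 57.82804489135742, 51.066707611083984, -0.5926132202148438) (array([ 439.18643188, -244.18235779]), 53.15630340576172, 46.941200256347656, -0.592620849609375)
pos [ 433.9 -248.7  150.6] yaw -0.7 shift [  1.5  -3.2 138.6] turn 0.1 j1,j6 [-0.65  0.93]
```

View pics/w1.png

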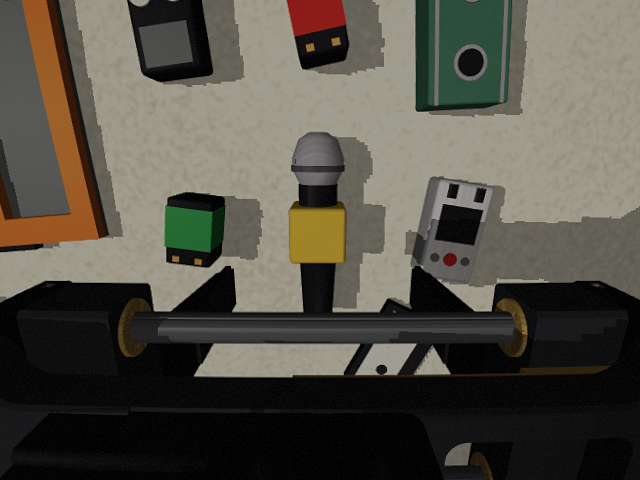

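The wrist view shows the cube at about (317,233), midway between the fingers, and it agrees with the top view within 2 mm. Going down.

Request:
step_arm --plan '[[[1, -4, 40, 0, 1], [1, -4, 80, 0, 1], [1, -4, 120, 0, 1], [1, -4, 138, 0, 1], [1, -4, 138, 0, 1], [1, -4, 138, 0, -1], [1, -4, 138, 0, -1], [1, -4, 138, 0, -1]]]'

```text
t: 2.03
eef_pos: [435.8, -244.9, 14.2]
tcp_rot: [3.14, -0.002, -0.013]
ft_force: [-0.3, 1.1, -0.6]
opening: 0.844
grip_force: 0.0
```

Request:
step_arm --plan '[[[0, 0, 0, 0, -1], [0, 0, 0, 0, -1], [0, 0, 0, 0, -1], [0, 0, -10, 0, -1], [0, 0, -25, 0, -1], [0, 0, -55, 0, -1], [0, 0, -90, 0, -1], [0, 0, -90, 0, -1]]]'

```text
t: 2.7
eef_pos: [437.0, -245.1, 108.0]
tcp_rot: [3.137, -0.006, -0.012]
ft_force: [1.8, -1.0, -1.2]
opening: 0.503
grip_force: 30.0
```

```bash
python3 go.py 544.3 25.3 101 3.7;python3 go.py 544.3 25.3 19 3.7
```

```text
pos [ 437.  -245.1  108. ] yaw -0.7 shift [ 104.1 -271.7    6.5] turn -4.4 j1,j6 [-0.64  0.94]
pos [ 437.  -245.1  108. ] yaw -0.7 shift [ 103.6 -272.    88.5] turn -4.4 j1,j6 [-0.64  0.94]
```

Request:
step_arm --plan '[[[7, -18, 0, -1, -1], [18, -47, 0, -2, -1], [32, -84, 0, -3, -1], [46, -121, 0, -4, -1], [60, -158, 0, -4.4, -1], [74, -195, 0, -4.4, -1], [88, -230, 0, -4.4, -1], [97, -254, 0, -4.4, -1]]]'

```text
t: 3.37
eef_pos: [535.8, 11.9, 102.7]
tcp_rot: [-3.141, -0.0, 0.066]
ft_force: [0.3, -0.3, -1.7]
opening: 0.503
grip_force: 30.0
```

Request:
step_arm --plan '[[[7, -18, 10, 0, -1], [7, -18, 30, 0, -1], [7, -18, 55, 0, -1], [7, -18, 60, 0, -1], [7, -18, 60, 0, -1]]]'

```text
t: 3.78
eef_pos: [540.4, 27.6, 42.0]
tcp_rot: [-3.141, 0.002, 0.065]
ft_force: [-0.2, -0.1, -2.7]
opening: 0.504
grip_force: 30.0
```

```bash
python3 go.py 544.3 25.3 19 3.7;python3 -c "
from h import *
cv2.imwrite('pics/w2.png',env.read_camera('wrist'))"
```

```text
pos [540.4  27.6  42. ] yaw 3.7 shift [ 3.8  2.5 23. ] turn 0.0 j1,j6 [-0.07  1.43]
```

View pics/w2.png

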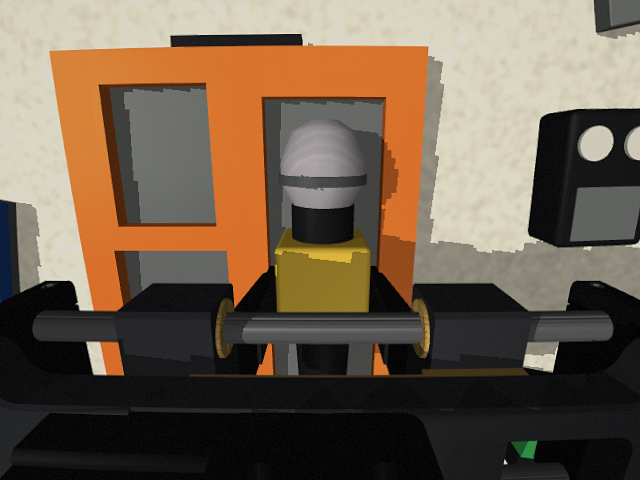

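The mic hangs over its recess (262–386 px, cube 276–370). Lowering it.

Request:
step_arm --plan '[[[4, 2, 8, 0, -1], [4, 2, 15, 0, -1], [4, 2, 19, 0, -1], [4, 2, 21, 0, -1], [4, 2, 22, 0, -1], [4, 2, 22, 0, -1]]]'

```text
t: 4.33
eef_pos: [547.9, 27.0, 24.7]
tcp_rot: [-3.141, -0.008, 0.064]
ft_force: [-3.5, 18.7, 40.3]
opening: 0.503
grip_force: 30.0
```

Request:
step_arm --plan '[[[0, 0, -3, 0, -1], [0, 0, -6, 0, -1], [0, 0, -6, 0, -1]]]'

```text
t: 4.58
eef_pos: [545.5, 25.2, 27.2]
tcp_rot: [3.141, -0.001, 0.065]
ft_force: [-0.4, 0.4, -1.9]
opening: 0.502
grip_force: 30.0
```

```bash
python3 - <<'E'
from m import *
print(env.state())
a=env.read_camera('side');b=env.read_camera('wrist');t=env.read_camera('top')
A=cv2.resize(a[180:340,220:400],None,fx=2.2,fy=2.2,interpolation=cv2.INTER_CUBIC)
B=cv2.resize(t[170:310,220:350],None,fx=2.5,fy=2.5,interpolation=cv2.INTER_CUBIC)
h=max(A.shape[0],B.shape[0]);o=np.zeros((h,A.shape[1]+B.shape[1],3),np.uint8);o[:A.shape[0],:A.shape[1]]=A;o[:B.shape[0],A.shape[1]:]=B
cv2.imwrite('pics/s3.png',o)
E
python3 go.py 544.3 25.3 19 3.7
```

```text
{'t': 4.5833, 'joints': array([-7.46449193e-02,  6.43467627e-01,  1.91644468e+00, -3.41068335e-04,
        5.80903860e-01,  1.43174999e+00]), 'qvel': array([-0.00277226,  0.01807131,  0.00643179, -0.0001407 , -0.01460207,
        0.0004383 ]), 'tau': array([ 3.10083870e-01, -6.13843703e+01, -1.48010802e+01,  4.01532871e-02,
        6.30941126e-02, -1.42100849e-03]), 'eef_pos': array([545.48003487,  25.23988658,  27.19831093]), 'tcp_rot': array([ 3.14129945e+00, -7.42994130e-04,  6.46865748e-02]), 'ft_force': array([-0.37595663,  0.40420677, -1.85904104]), 'moment': array([-0.02023847, -0.02938723, -0.04473741]), 'grip_force': 29.997142553329468, 'opening': 0.5015303227860443}
pos [545.   25.2  26.2] yaw 3.7 shift [-0.7 -0.1  7.2] turn -0.0 j1,j6 [-0.07  1.43]
```

View pics/s3.png

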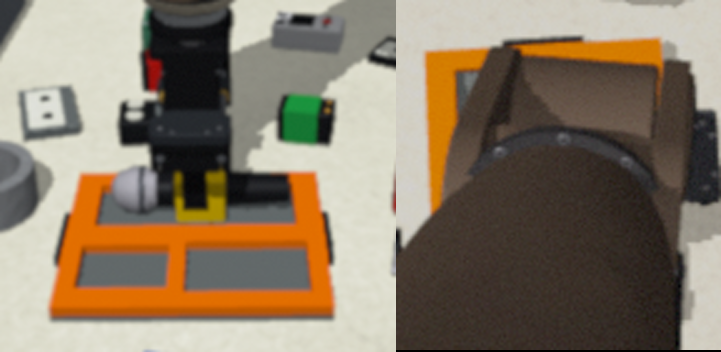

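Request:
step_arm --plan '[[[-1, 0, 0, 0, -1], [-1, 0, 0.5, 0, -1], [-1, 0, 1, 0, -1], [-1, 0, 1.5, 0, -1], [-1, 0, 1.5, 0, -1]]]'

```text
t: 5.15
eef_pos: [544.2, 25.4, 25.0]
tcp_rot: [3.141, 0.0, 0.065]
ft_force: [-0.3, -0.2, -2.6]
opening: 0.506
grip_force: 30.0
```

Request:
step_arm --plan '[[[0, 0, 0.5, 0, -1], [0, 0, 1, 0, -1], [0, 0, 1, 0, -1]]]'

```text
t: 5.4
eef_pos: [544.2, 25.4, 24.8]
tcp_rot: [3.141, -0.0, 0.065]
ft_force: [-4.8, -1.2, 11.9]
opening: 0.507
grip_force: 30.0
```

```bash
python3 - <<'E'
from m import *
c=env.get_calibration('side');im=env.read_camera('side')
H,S,V=cv2.split(cv2.cvtColor(im,cv2.COLOR_BGR2HSV))
m=(((H>=20)&(H<=35)&(S>140)&(V>60))*255).astype(np.uint8);m[:,:280]=0;m[:,345:]=0
ys,xs=np.nonzero(m);print(xs.min(),xs.max(),ys.min(),ys.max())
for x in range(xs.min(),xs.max()+1,2):
    col=ys[xs==x]
    o,d=ray(c,[(x,col.min()),(x,col.max()+1)]);P=o+d*((49.4-o[1])/d[:,1])[:,None]
    print(x,col.min(),col.max(),P[:,[0,2]].round(1).tolist())
for z in(16,25,28,35,60,63,67,73): print(z,proj(c,[[520,49.4,z],[568,49.4,z]]).round(1).tolist())
print("rim inner edge",proj(c,[[520,58,16],[568,58,16]]).round(1).tolist())
t=cv2.resize(im[180:250,270:360],None,fx=8,fy=8,interpolation=cv2.INTER_NEAREST);cv2.imwrite('pics/s4.png',t)
E
```

```text
294 323 223 281
294 223 225 [[569.4, 147.7], [569.7, 141.0]]Traceback (most recent call last):
  File "<stdin>", line 8, in <module>
    return umr_minimum(a, axis, None, out, keepdims, initial, where)
ValueError: zero-size array to reduction operation minimum which has no identity
```

```bash
python3 - <<'E'
from m import *
c=env.get_calibration('side');im=env.read_camera('side')
H,S,V=cv2.split(cv2.cvtColor(im,cv2.COLOR_BGR2HSV))
for x in (301,304,318,320):
    print(x,[(int(y),int(H[y,x]),int(S[y,x]),int(V[y,x])) for y in range(250,290,2)])
for z in(16,25,28,35,60,63,67,73): print(z,proj(c,[[520,49.4,z],[568,49.4,z]]).round(1).tolist())
print("rim inner edge",proj(c,[[520,58,16],[568,58,16]]).round(1).tolist())
t=cv2.resize(im[235:295,265:365],None,fx=7,fy=7,interpolation=cv2.INTER_NEAREST);cv2.imwrite('pics/s4.png',t)
E
```

```text
301 [(250, 120, 32, 16), (252, 165, 43, 12), (254, 150, 15, 17), (256, 120, 30, 17), (258, 23, 175, 48), (260, 25, 249, 119), (262, 25, 255, 128), (264, 25, 255, 111), (266, 24, 252, 97), (268, 25, 247, 99), (270, 25, 255, 134), (272, 25, 255, 168), (274, 25, 255, 160), (276, 25, 234, 159), (278, 24, 208, 156), (280, 23, 188, 156), (282, 15, 211, 202), (284, 15, 255, 227), (286, 15, 255, 227), (288, 15, 255, 226)]
304 [(250, 100, 59, 13), (252, 120, 17, 15), (254, 105, 32, 16), (256, 128, 57, 18), (258, 90, 16, 16), (260, 21, 127, 26), (262, 21, 186, 26), (264, 19, 155, 28), (266, 21, 170, 24), (268, 21, 162, 30), (270, 24, 198, 54), (272, 23, 196, 60), (274, 24, 207, 75), (276, 25, 249, 125), (278, 25, 255, 169), (280, 25, 255, 171), (282, 16, 233, 204), (284, 15, 255, 227), (286, 15, 255, 227), (288, 15, 255, 226)]
318 [(250, 150, 17, 15), (252, 135, 23, 22), (254, 120, 35, 22), (256, 105, 36, 14), (258, 23, 168, 50), (260, 25, 247, 124), (262, 25, 255, 134), (264, 25, 248, 112), (266, 25, 252, 98), (268, 25, 252, 97), (270, 25, 255, 125), (272, 25, 255, 169), (274, 25, 255, 170), 
[... 199 characters left out ...]
05, 20, 51), (256, 22, 90, 31), (258, 23, 192, 61), (260, 25, 253, 124), (262, 25, 253, 134), (264, 25, 255, 111), (266, 25, 247, 99), (268, 25, 255, 99), (270, 25, 255, 135), (272, 25, 255, 170), (274, 25, 255, 170), (276, 25, 255, 169), (278, 25, 255, 170), (280, 25, 255, 166), (282, 16, 232, 201), (284, 15, 255, 227), (286, 15, 255, 227), (288, 14, 255, 222)]
16 [[320.2, 278.7], [297.4, 278.0]]
25 [[320.2, 275.2], [297.2, 274.5]]
28 [[320.2, 274.0], [297.2, 273.3]]
35 [[320.1, 271.3], [297.1, 270.5]]
60 [[319.9, 261.2], [296.6, 260.5]]
63 [[319.9, 260.0], [296.5, 259.3]]
67 [[319.9, 258.4], [296.4, 257.7]]
73 [[319.9, 255.9], [296.3, 255.2]]
rim inner edge [[319.9, 281.2], [296.9, 280.4]]
```

View pics/s4.png

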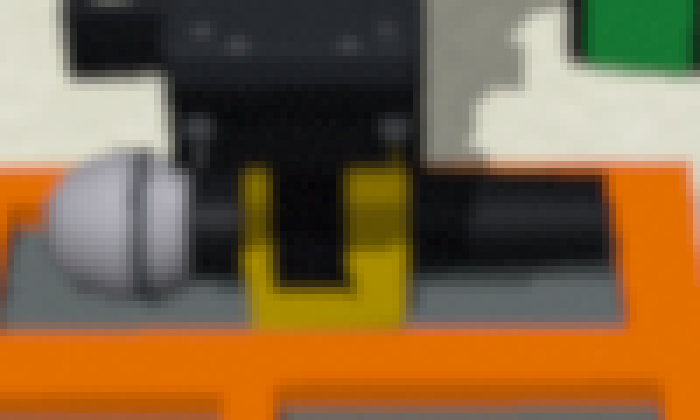

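```bash
python3 - <<'E'
from m import *
c=env.get_calibration('side')
for z in(12,16,20,25): print(z,proj(c,[[544,61,z],[544,51,z]]).round(1).tolist())
# tray near rim top edges, check of bias: orange/grey boundary predicted
print(proj(c,[[544,59.3,16],[544,-8.7,6],[544,-8.7,16]]).round(1).tolist())
im=env.read_camera('side')
print([im[y,335].tolist() for y in range(255,290,2)])
print([im[y,308].tolist() for y in range(270,284)])
w=env.get_calibration('wrist');wi=env.read_camera('wrist');cv2.imwrite('pics/w5.png',wi)
E
```

```text
12 [[308.3, 283.2], [308.8, 280.3]]
16 [[308.3, 281.6], [308.7, 278.8]]
20 [[308.2, 280.1], [308.7, 277.2]]
25 [[308.2, 278.1], [308.6, 275.3]]
[[308.4, 281.2], [311.4, 266.5], [311.2, 262.8]]
[[202, 219, 220], [166, 188, 206], [45, 74, 115], [27, 24, 23], [35, 33, 32], [45, 41, 41], [37, 35, 35], [23, 21, 19], [18, 16, 15], [40, 40, 38], [80, 80, 75], [105, 105, 98], [105, 104, 97], [90, 106, 157], [3, 110, 227], [0, 110, 227], [0, 110, 226], [0, 99, 208]]
[[15, 12, 14], [16, 12, 14], [16, 14, 15], [16, 12, 12], [17, 19, 20], [13, 42, 50], [4, 88, 106], [0, 128, 154], [0, 140, 169], [0, 141, 169], [0, 140, 170], [9, 133, 180], [18, 118, 203], [2, 111, 222]]
```

View pics/w5.png

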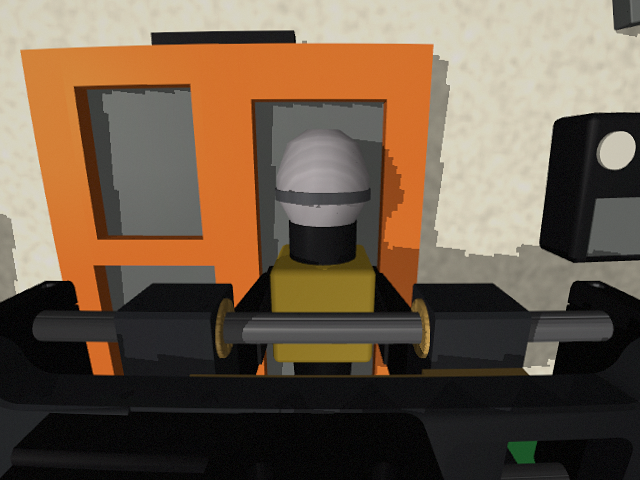

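The mic sits level in its recess (252–386 px at the rim). The cube bottom is hidden below the rim, so the contact is with the floor. I'll release and check.

Request:
step_arm --plan '[[[0, 0, 0, 0, 0.1], [0, 0, 0, 0, 0.2], [0, 0, 0, 0, 0.3], [0, 0, 0, 0, 0.4], [0, 0, 0, 0, 0.4], [0, 0, 0, 0, 0.4], [0, 0, -20, 0, 0.4], [0, 0, -60, 0, 0.4]]]'

```text
t: 6.27
eef_pos: [542.3, 25.5, 81.3]
tcp_rot: [-3.141, 0.007, 0.065]
ft_force: [0.1, -0.2, -0.4]
opening: 0.698
grip_force: 0.0
```

Request:
step_arm --plan '[[[0, 0, -40, 0, 0.4], [0, 0, -80, 0, 1], [-10, 0, -80, 0, 1], [-30, 0, -80, 0, 1], [-50, 0, -80, 0, 1], [-50, 0, -80, 0, 1]]]'

```text
t: 6.77
eef_pos: [491.3, 22.3, 164.1]
tcp_rot: [-3.141, 0.002, 0.065]
ft_force: [0.4, 0.7, -0.4]
opening: 0.979
grip_force: 0.0
```

```bash
python3 - <<'E'
from m import *
c=env.get_calibration("wrist");im=env.read_camera("wrist")
H,S,V=cv2.split(cv2.cvtColor(im,cv2.COLOR_BGR2HSV))
m=(((H>=20)&(H<=35)&(S>140)&(V>60))*255).astype(np.uint8);m[330:]=0
for z in(30,40,54,60): print(z,rect(c,m,(0,0,640,330),z))
cv2.imwrite("pics/w6.png",im)
E
python3 go.py 437.2 -135.1 130 -8.2
```

```text
30 (array([537.93780518,  24.71713829]), 51.55463409423828, 50.5025520324707, -86.20263743400574)
40 (array([538.73480225,  24.81566811]), 49.861698150634766, 48.8441276550293, -86.20259928703308)
54 (array([539.85040283,  24.95333862]), 47.492366790771484, 46.52153396606445, -86.20047330856323)
60 (array([540.32867432,  25.01244545]), 46.47657775878906, 45.52645492553711, -86.20042157173157)
pos [493.3  22.2 164.3] yaw 3.7 shift [-66.1 153.4  34.3] turn 11.9 j1,j6 [-0.09  1.42]
```

View pics/w6.png

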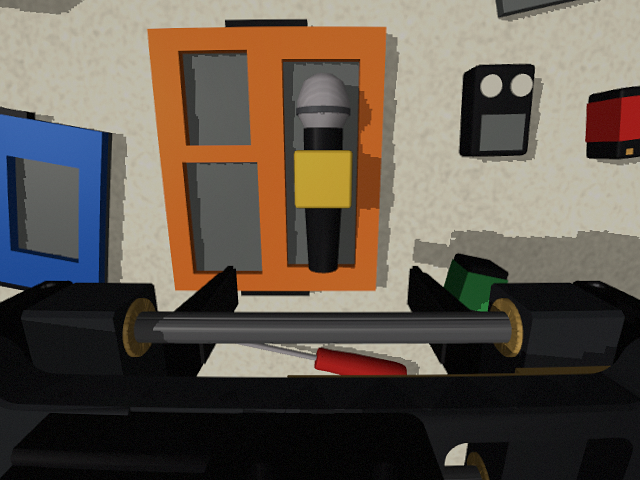

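The mic lies in the recess, measured at (540,25) against (544,25), with its top near 54 mm. Next the green battery.

Request:
step_arm --plan '[[[-10, 25, 3, 2, 1], [-26, 60, 12, 6, 1], [-42, 97, 22, 9, 1], [-58, 134, 30, 12, 1], [-66, 153, 34, 12, 1], [-66, 153, 34, 12, 1], [-66, 153, 34, 12, 1], [-66, 153, 34, 12, 1]]]'

```text
t: 7.48
eef_pos: [439.1, -134.6, 130.0]
tcp_rot: [3.142, -0.0, -0.145]
ft_force: [0.3, -0.6, 0.4]
opening: 1.0
grip_force: 0.0
```

```bash
python3 - <<'E'
from m import *
c=env.get_calibration("wrist");im=env.read_camera("wrist");cv2.imwrite("pics/w7.png",im)
H,S,V=cv2.split(cv2.cvtColor(im,cv2.COLOR_BGR2HSV))
m=(((H>=50)&(H<=75)&(S>140)&(V>60))*255).astype(np.uint8);m[300:]=0
print(rect(c,m,(0,0,640,300),40))
E
python3 go.py 437.2 -135.1 12 -8.2
```

```text
(array([ 441.52368164, -132.68133545]), 39.342201232910156, 35.562644958496094, 81.77967834472656)
pos [ 439.1 -134.2  130.1] yaw -8.2 shift [ -1.8   1.1 118.1] turn -0.0 j1,j6 [-0.44  1.27]
```

Request:
step_arm --plan '[[[-2, 0, 40, 0, 1], [-2, 0, 80, 0, 1], [-2, 0, 110, 0, 1], [-2, 0, 118, 0, 1], [-2, 0, 118, 0, 1], [-2, 0, 118, 0, -1], [-2, 0, 118, 0, -1], [-2, 0, 118, 0, -1]]]'

```text
t: 8.2
eef_pos: [437.3, -134.6, 13.6]
tcp_rot: [3.141, -0.003, -0.144]
ft_force: [-0.5, 0.4, -0.5]
opening: 0.845
grip_force: 0.0
```

Request:
step_arm --plan '[[[0, 0, 0, 0, -1], [0, 0, 0, 0, -1], [0, 0, 0, 0, -1], [0, 0, 0, 0, -1], [0, 0, 0, 0, -1]]]'

```text
t: 8.62
eef_pos: [436.5, -134.5, 12.2]
tcp_rot: [3.141, -0.0, -0.145]
ft_force: [0.7, 1.0, 0.0]
opening: 0.497
grip_force: 0.0
```

Request:
step_arm --plan '[[[0, 0, -10, 0, -1], [0, 0, -30, 0, -1], [0, 0, -60, 0, -1], [0, 0, -80, 0, -1], [0, 0, -80, 0, -1], [0, 0, -80, 0, -1]]]'

```text
t: 9.12
eef_pos: [436.6, -134.6, 92.3]
tcp_rot: [3.141, -0.002, -0.145]
ft_force: [-0.0, -0.0, -3.0]
opening: 0.424
grip_force: 30.0
```

```bash
python3 go.py 600.6 123.1 90 3.7
```

```text
pos [ 436.6 -134.6   92.3] yaw -8.3 shift [ 125.2 -278.6    2.4] turn -12.0 j1,j6 [-0.44  1.27]
```

Request:
step_arm --plan '[[[8, -18, 0, -2, -1], [22, -48, 0, -5, -1], [38, -84, 0, -8, -1], [54, -120, 0, -10, -1], [70, -156, 0, -12, -1], [86, -192, 0, -12, -1], [102, -228, 0, -12, -1], [116, -258, 0, -12, -1]]]'

```text
t: 9.78
eef_pos: [588.5, 106.6, 89.7]
tcp_rot: [3.142, 0.003, 0.066]
ft_force: [0.3, -1.1, -2.2]
opening: 0.42
grip_force: 30.0
```

Request:
step_arm --plan '[[[9, -20, 0, 0, -1], [9, -20, 15, 0, -1], [9, -20, 35, 0, -1], [9, -20, 50, 0, -1], [9, -20, 55, 0, -1], [9, -20, 55, 0, -1]]]'

```text
t: 10.28
eef_pos: [594.7, 124.5, 34.1]
tcp_rot: [3.141, 0.005, 0.065]
ft_force: [-0.2, 0.0, -2.2]
opening: 0.419
grip_force: 30.0
```

```bash
python3 go.py 600.6 123.1 25 3.7
```

```text
pos [594.7 124.5  34.1] yaw 3.7 shift [5.8 1.8 9.1] turn 0.0 j1,j6 [0.1 1.6]
```

Request:
step_arm --plan '[[[4, 2, 1, 0, -1], [4, 2, 3, 0, -1], [4, 2, 5, 0, -1], [4, 2, 6, 0, -1], [4, 2, 7, 0, -1], [4, 2, 8, 0, -1], [4, 2, 8, 0, -1]]]'

```text
t: 10.87
eef_pos: [600.1, 122.9, 29.0]
tcp_rot: [3.142, -0.0, 0.065]
ft_force: [-0.3, -0.5, -3.3]
opening: 0.418
grip_force: 30.0
```

Request:
step_arm --plan '[[[0, 0, 1, 0, -1], [0, 0, 2, 0, -1], [0, 0, 3, 0, -1], [0, 0, 3, 0, -1]]]'

```text
t: 11.2
eef_pos: [600.2, 122.9, 26.5]
tcp_rot: [3.142, -0.0, 0.065]
ft_force: [-3.3, -0.6, 4.0]
opening: 0.421
grip_force: 30.0
```

Request:
step_arm --plan '[[[0, 0, 0, 0, 0], [0, 0, 0, 0, 0.1], [0, 0, 0, 0, 0.2], [0, 0, 0, 0, 0.3], [0, 0, 0, 0, 0.3], [0, 0, 0, 0, 0.3], [0, 0, -20, 0, 0.3], [0, 0, -60, 0, 0.3]]]'

```text
t: 11.87
eef_pos: [598.1, 122.6, 82.8]
tcp_rot: [3.141, 0.008, 0.065]
ft_force: [0.2, -1.1, 0.1]
opening: 0.652
grip_force: 0.0
```

Request:
step_arm --plan '[[[0, 0, -40, 0, 0.4], [0, 0, -80, 0, 1], [-20, 0, -80, 0, 1], [-60, 0, -80, 0, 1], [-60, 0, -80, 0, 1]]]'

```text
t: 12.28
eef_pos: [533.8, 118.8, 165.7]
tcp_rot: [3.141, 0.005, 0.065]
ft_force: [0.4, 1.0, 1.1]
opening: 0.924
grip_force: 0.0
```

```bash
python3 - <<'E'
from m import *
c=env.get_calibration("wrist");im=env.read_camera("wrist");cv2.imwrite("pics/w8.png",im)
H,S,V=cv2.split(cv2.cvtColor(im,cv2.COLOR_BGR2HSV))
m=(((H>=50)&(H<=75)&(S>140)&(V>60))*255).astype(np.uint8);m[300:]=0
print(rect(c,m,(0,0,640,300),46))
E
python3 go.py 435 -366.9 150 -8.2
```

```text
(array([606.49291992, 122.91333008]), 40.02397155761719, 35.64488220214844, -86.16714715957642)
pos [537.3 119.  166.3] yaw 3.7 shift [-133.8  478.2   16.6] turn 11.9 j1,j6 [0.1 1.6]
```

View pics/w8.png

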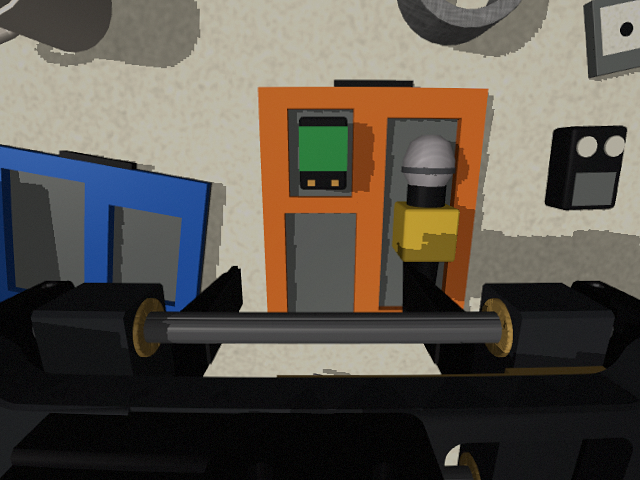

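The green battery sits squarely in its recess (288–353 px). Next the recorder.

Request:
step_arm --plan '[[[-8, 30, 1, 2, 1], [-18, 65, 3, 5, 1], [-29, 104, 5, 8, 1], [-40, 143, 7, 12, 1], [-51, 182, 8, 12, 1], [-62, 221, 9, 12, 1], [-73, 260, 10, 12, 1], [-84, 299, 12, 12, 1]]]'

```text
t: 13.0
eef_pos: [476.1, -187.2, 154.2]
tcp_rot: [3.141, -0.001, -0.145]
ft_force: [0.1, -0.5, -0.2]
opening: 0.998
grip_force: 0.0
```

```bash
python3 go.py 435 -366.9 130 -8.2
```

```text
pos [ 476.1 -187.2  154.2] yaw -8.3 shift [-14.8 183.8  24.2] turn -0.1 j1,j6 [-0.5   1.21]
```

Request:
step_arm --plan '[[[-3, 38, 4, 0, 1], [-6, 76, 9, 0, 1], [-9, 114, 14, 0, 1], [-12, 150, 20, 0, 1], [-15, 180, 24, 0, 1], [-15, 184, 24, 0, 1], [-15, 184, 24, 0, 1], [-15, 184, 24, 0, 1]]]'

```text
t: 13.67
eef_pos: [434.8, -364.5, 129.8]
tcp_rot: [-3.141, 0.0, -0.145]
ft_force: [0.1, -0.0, 0.9]
opening: 1.001
grip_force: 0.0
```

```bash
python3 go.py 435 -366.9 12 -8.2; python3 - <<'E'
from m import *
cv2.imwrite("pics/w9.png",env.read_camera("wrist"))
c=env.get_calibration("wrist")
a=np.radians(-8.2);R=np.array([[np.cos(a),-np.sin(a)],[np.sin(a),np.cos(a)]])
for s in((1,1),(1,-1),(-1,-1),(-1,1)): print(proj(c,[*(np.array([435,-366.9])+R@(np.array(s)*[45,25])),34]).round(0))
E
```

```text
pos [ 434.8 -364.5  129.8] yaw -8.3 shift [  0.6   2.4 117.8] turn -0.1 j1,j6 [-0.81  0.9 ]
[[295. 186.]]
[[359. 186.]]
[[356. 292.]]
[[297. 292.]]
```

View pics/w9.png

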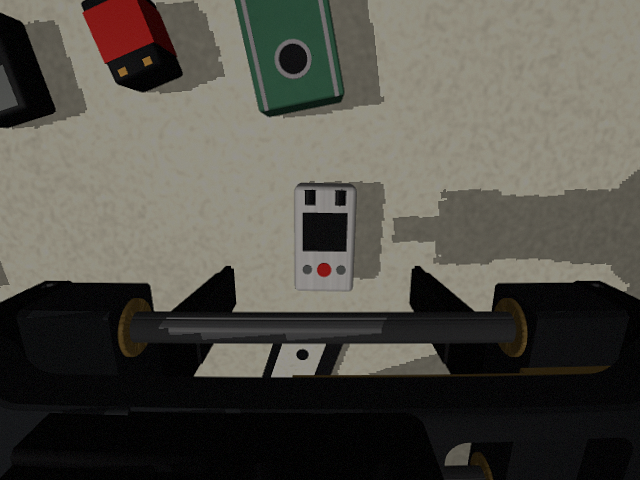

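The recorder appears at columns 294–355, close to the predicted 295–359. Going down and waiting for the fingers to close before lifting.

Request:
step_arm --plan '[[[1, 1, 40, 0, 1], [1, 1, 80, 0, 1], [1, 1, 108, 0, 0.7], [1, 1, 116, 0, 0.4], [1, 1, 116, 0, -1], [1, 1, 116, 0, -1], [1, 1, 116, 0, -1], [1, 1, 116, 0, -1]]]'

```text
t: 14.38
eef_pos: [436.2, -366.3, 15.9]
tcp_rot: [3.14, -0.002, -0.144]
ft_force: [1.4, 0.6, -0.2]
opening: 0.637
grip_force: 0.0
```

Request:
step_arm --plan '[[[0, 0, 0, 0, -1], [0, 0, 0, 0, -1], [0, 0, 0, 0, -1], [0, 0, 0, 0, -1], [0, 0, 0, 0, -1]]]'

```text
t: 14.8
eef_pos: [435.8, -366.2, 15.3]
tcp_rot: [3.14, -0.002, -0.145]
ft_force: [-1.0, 1.6, 8.0]
opening: 0.527
grip_force: 29.9
```

Request:
step_arm --plan '[[[0, 0, -10, 0, -1], [0, 0, -30, 0, -1], [0, 0, -60, 0, -1], [0, 0, -90, 0, -1], [0, 0, -105, 0, -1], [0, 0, -105, 0, -1], [0, 0, -105, 0, -1]]]'

```text
t: 15.38
eef_pos: [435.4, -365.9, 119.9]
tcp_rot: [3.14, -0.001, -0.145]
ft_force: [-0.7, -0.2, -2.3]
opening: 0.527
grip_force: 29.9
```

```bash
python3 go.py 490.9 116 115 3.7
```

```text
pos [ 435.4 -365.9  119.9] yaw -8.3 shift [ -14.5 -484.9    4.3] turn -12.0 j1,j6 [-0.81  0.9 ]
```

Request:
step_arm --plan '[[[0, -20, 0, -1, -1], [-1, -54, 0, -3, -1], [-2, -92, 0, -5, -1], [-4, -130, 0, -7, -1], [-5, -168, 0, -9, -1], [-6, -206, 0, -11, -1], [-7, -244, 0, -12, -1], [-8, -280, 0, -12, -1]]]'

```text
t: 16.05
eef_pos: [466.9, -85.5, 117.8]
tcp_rot: [-3.141, 0.002, 0.066]
ft_force: [0.7, -0.3, -1.9]
opening: 0.523
grip_force: 29.9
```

```bash
python3 go.py 490.9 116 115 3.7
```

```text
pos [466.9 -85.5 117.8] yaw 3.8 shift [  37.2 -199.5    2.9] turn 0.1 j1,j6 [-0.32  1.18]
```

Request:
step_arm --plan '[[[7, -36, 0, 0, -1], [14, -74, 0, 0, -1], [21, -112, 0, 0, -1], [28, -150, 0, 0, -1], [34, -182, 0, 0, -1], [37, -199, 0, 0, -1], [37, -199, 10, 0, -1], [37, -199, 30, 0, -1]]]'

```text
t: 16.72
eef_pos: [492.0, 114.3, 88.7]
tcp_rot: [3.141, -0.001, 0.067]
ft_force: [-0.3, -0.4, -1.3]
opening: 0.521
grip_force: 29.9
```

Request:
step_arm --plan '[[[0, 0, 20, 0, -1], [0, 0, 40, 0, -1], [0, 0, 50, 0, -1], [0, 0, 50, 0, -1], [0, 0, 50, 0, -1]]]'

```text
t: 17.13
eef_pos: [491.4, 112.9, 38.4]
tcp_rot: [3.141, 0.002, 0.064]
ft_force: [-0.3, -0.8, -0.8]
opening: 0.524
grip_force: 29.9
```

```bash
python3 go.py 490.9 116 23 3.7
```

```text
pos [491.4 112.9  38.4] yaw 3.7 shift [-0.3 -3.1 15.4] turn -0.0 j1,j6 [0.09 1.6 ]
```

Request:
step_arm --plan '[[[-1, -3, 5, 0, -1], [-1, -3, 9, 0, -1], [-1, -3, 12, 0, -1], [-1, -3, 14, 0, -1], [-1, -3, 15, 0, -1], [-1, -3, 15, 0, -1]]]'

```text
t: 17.63
eef_pos: [490.6, 116.3, 23.9]
tcp_rot: [3.141, 0.0, 0.065]
ft_force: [-0.2, -0.7, -1.3]
opening: 0.521
grip_force: 29.9
```

Request:
step_arm --plan '[[[0, 0, 0.7, 0, -1], [0, 0, 1.4, 0, -1], [0, 0, 2, 0, -1], [0, 0, 2, 0, -1]]]'

```text
t: 17.97
eef_pos: [490.6, 116.3, 21.9]
tcp_rot: [3.141, 0.0, 0.065]
ft_force: [-0.6, -0.3, -1.7]
opening: 0.52
grip_force: 29.9
```

Request:
step_arm --plan '[[[0, 0, 0.7, 0, -1], [0, 0, 1.4, 0, -1], [0, 0, 1.4, 0, -1]]]'

```text
t: 18.22
eef_pos: [490.7, 116.3, 21.2]
tcp_rot: [3.141, -0.001, 0.065]
ft_force: [-3.0, -0.3, 10.0]
opening: 0.523
grip_force: 29.9
```

Contact is at 21.2 mm, as expected. Releasing, with the fingers opened to 0.45.

Request:
step_arm --plan '[[[0, 0, 0, 0, 0.15], [0, 0, 0, 0, 0.25], [0, 0, 0, 0, 0.4], [0, 0, 0, 0, 0.45], [0, 0, 0, 0, 0.45], [0, 0, 0, 0, 0.45], [0, 0, -20, 0, 0.45], [0, 0, -60, 0, 0.45]]]'

```text
t: 18.88
eef_pos: [488.8, 116.0, 78.2]
tcp_rot: [3.141, 0.007, 0.065]
ft_force: [-0.0, 0.2, -0.7]
opening: 0.724
grip_force: 0.0
```

Request:
step_arm --plan '[[[0, 0, -40, 0, 1], [0, 0, -70, 0, 1], [0, 0, -70, 0, 1], [0, 0, -70, 0, 1]]]'

```text
t: 19.22
eef_pos: [491.1, 116.4, 151.9]
tcp_rot: [-3.142, -0.003, 0.065]
ft_force: [0.7, -0.8, -0.3]
opening: 0.951
grip_force: 0.0
```

```bash
python3 go.py 605.8 -128.2 140 5.6
```

```text
pos [491.1 116.4 151.9] yaw 3.7 shift [ 98.6 251.5  12.2] turn -1.9 j1,j6 [0.1  1.61]
```

Request:
step_arm --plan '[[[10, 26, 1, 0, 1], [23, 58, 3, -1, 1], [37, 95, 5, -2, 1], [51, 132, 7, -2, 1], [65, 168, 9, -2, 1], [79, 204, 11, -2, 1], [92, 236, 12, -2, 1], [98, 251, 12, -2, 1]]]'

```text
t: 19.88
eef_pos: [605.2, -131.4, 136.0]
tcp_rot: [-3.141, 0.002, 0.097]
ft_force: [-0.1, 0.2, 0.2]
opening: 0.999
grip_force: 0.0
```

Request:
step_arm --plan '[[[0, 0, 0, 0, 1], [0, 0, 0, 0, 1], [0, 0, 0, 0, 1]]]'

```text
t: 20.13
eef_pos: [603.8, -126.9, 137.3]
tcp_rot: [-3.141, 0.002, 0.1]
ft_force: [-0.7, -0.6, -0.2]
opening: 1.0
grip_force: 0.0
```

```bash
python3 go.py 605.8 -128.2 13 5.6; python3 - <<'E'
from m import *
im=env.read_camera("wrist")
t=env.read_camera("top")
c=env.get_calibration("wrist")
a=np.radians(5.6);R=np.array([[np.cos(a),-np.sin(a)],[np.sin(a),np.cos(a)]])
q=np.array([proj(c,[*(np.array([605.8,-128.2])+R@(np.array(s)*[38,26])),32])[0] for s in((1,1),(1,-1),(-1,-1),(-1,1))])
cv2.polylines(im,[q.astype(np.int32)],True,(0,0,255),1)
A=np.hstack([cv2.resize(im,(480,360)),cv2.resize(t[170:310,90:350][:, :],(320,172))[:172] if 0 else np.pad(t[150:330,60:360],((0,180),(0,0),(0,0)))])
cv2.imwrite("pics/w10.png",A)
E
```

```text
pos [ 603.8 -126.9  137.3] yaw 5.7 shift [  2.1   1.6 124.3] turn 0.1 j1,j6 [-0.31  1.16]
```

View pics/w10.png

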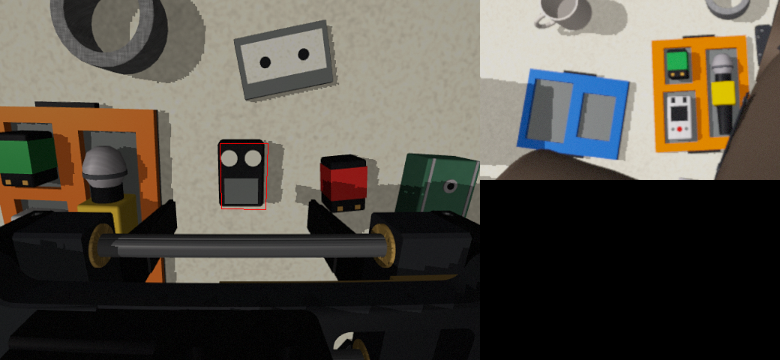

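The belt pack lies within about 2 mm of the predicted outline. The recorder, battery and mic are seated in the orange tray. Gripping the belt pack.

Request:
step_arm --plan '[[[3, 0, 40, 0, 1], [3, 0, 80, 0, 1], [3, 0, 114, 0, 0.7], [3, 0, 124, 0, 0.4], [3, 0, 124, 0, -1], [3, 0, 124, 0, -1], [3, 0, 124, 0, -1], [3, 0, 124, 0, -1]]]'

```text
t: 20.9
eef_pos: [608.7, -127.7, 16.8]
tcp_rot: [3.14, -0.003, 0.1]
ft_force: [-0.2, -0.3, 0.5]
opening: 0.632
grip_force: 0.0
```

Request:
step_arm --plan '[[[0, 0, 0, 0, -1], [0, 0, 0, 0, -1], [0, 0, 0, 0, -1], [0, 0, 0, 0, -1], [0, 0, 0, 0, -1]]]'

```text
t: 21.32
eef_pos: [608.3, -127.5, 16.3]
tcp_rot: [3.141, -0.002, 0.1]
ft_force: [-0.9, 2.8, 8.6]
opening: 0.544
grip_force: 30.0
```

Request:
step_arm --plan '[[[0, 0, -10, 0, -1], [0, 0, -30, 0, -1], [0, 0, -60, 0, -1], [0, 0, -90, 0, -1], [0, 0, -105, 0, -1], [0, 0, -105, 0, -1], [0, 0, -105, 0, -1]]]'

```text
t: 21.9
eef_pos: [607.7, -127.6, 120.4]
tcp_rot: [3.141, -0.001, 0.1]
ft_force: [-0.2, 0.8, -2.7]
opening: 0.546
grip_force: 30.0
```

```bash
python3 go.py 489.1 295 115 -6.7
```

```text
pos [ 607.7 -127.6  120.4] yaw 5.7 shift [ -75.9 -432.3    5. ] turn 12.4 j1,j6 [-0.31  1.16]
```

Request:
step_arm --plan '[[[-3, -20, 0, 1, -1], [-9, -54, 0, 3, -1], [-16, -92, 0, 5, -1], [-23, -130, 0, 7, -1], [-30, -168, 0, 9, -1], [-37, -206, 0, 11, -1], [-43, -244, 0, 12, -1], [-49, -280, 0, 12, -1]]]'

```text
t: 22.57
eef_pos: [529.4, 147.8, 118.1]
tcp_rot: [3.141, 0.003, -0.111]
ft_force: [0.9, -0.2, -2.3]
opening: 0.545
grip_force: 30.0
```

```bash
python3 go.py 489.1 295 115 -6.7
```

```text
pos [529.4 147.8 118.1] yaw -6.4 shift [ -56.3 -141.8    3.1] turn 0.3 j1,j6 [0.15 1.83]
```

Request:
step_arm --plan '[[[-14, -36, 0, 0.3, -1], [-28, -72, 0, 0.3, -1], [-42, -106, 0, 0.3, -1], [-52, -132, 0, 0.3, -1], [-56, -142, 5, 0.3, -1], [-56, -142, 25, 0.3, -1], [-56, -142, 50, 0.3, -1], [-56, -142, 70, 0.3, -1]]]'

```text
t: 23.23
eef_pos: [489.9, 293.0, 47.0]
tcp_rot: [3.14, 0.002, -0.114]
ft_force: [0.8, 0.2, -2.2]
opening: 0.544
grip_force: 30.0
```

Request:
step_arm --plan '[[[0, 0, 5, 0, -1], [0, 0, 10, 0, -1], [0, 0, 10, 0, -1], [0, 0, 10, 0, -1]]]'

```text
t: 23.57
eef_pos: [491.2, 293.3, 39.9]
tcp_rot: [-3.142, -0.0, -0.115]
ft_force: [0.9, -0.1, -2.5]
opening: 0.544
grip_force: 30.0
```

```bash
python3 go.py 489.1 295 23 -6.7
```

```text
pos [491.2 293.3  39.9] yaw -6.6 shift [-2.3 -1.4 16.9] turn 0.1 j1,j6 [0.42 2.11]
```

Request:
step_arm --plan '[[[-2, -1, 6, 0, -1], [-2, -1, 11, 0, -1], [-2, -1, 14, 0, -1], [-2, -1, 16, 0, -1], [-2, -1, 17, 0, -1], [-2, -1, 17, 0, -1]]]'

```text
t: 24.07
eef_pos: [489.0, 294.7, 22.5]
tcp_rot: [3.141, 0.0, -0.115]
ft_force: [1.0, -0.1, -3.4]
opening: 0.543
grip_force: 30.0
```

Request:
step_arm --plan '[[[0, 0, 0.7, 0, -1], [0, 0, 1.4, 0, -1], [0, 0, 1.4, 0, -1]]]'

```text
t: 24.32
eef_pos: [489.1, 294.8, 22.3]
tcp_rot: [-3.141, -0.001, -0.115]
ft_force: [-2.5, -0.9, 10.0]
opening: 0.548
grip_force: 30.0
```

Request:
step_arm --plan '[[[0, 0, 0, 0, 0.15], [0, 0, 0, 0, 0.25], [0, 0, 0, 0, 0.4], [0, 0, 0, 0, 0.5], [0, 0, 0, 0, 0.5], [0, 0, 0, 0, 0.5], [0, 0, -20, 0, 0.5], [0, 0, -60, 0, 0.5]]]'

```text
t: 24.98
eef_pos: [487.3, 293.8, 78.3]
tcp_rot: [3.138, 0.006, -0.115]
ft_force: [0.4, 0.7, -0.3]
opening: 0.751
grip_force: 0.0
```

Request:
step_arm --plan '[[[0, 0, -40, 0, 1], [0, 0, -70, 0, 1], [0, 0, -70, 0, 1], [0, 0, -70, 0, 1]]]'

```text
t: 25.32
eef_pos: [489.5, 295.0, 152.7]
tcp_rot: [-3.14, -0.003, -0.115]
ft_force: [0.8, -0.0, 0.0]
opening: 0.966
grip_force: 0.0
```

```bash
python3 go.py 597.8 -362.8 140 2
```

```text
pos [489.5 295.  152.7] yaw -6.6 shift [182.9 641.1  12.2] turn -8.6 j1,j6 [0.43 2.11]
```

Request:
step_arm --plan '[[[8, 28, 1, -1, 1], [18, 62, 2, -3, 1], [28, 100, 3, -5, 1], [39, 138, 4, -7, 1], [50, 176, 5, -8.6, 1], [61, 214, 6, -8.6, 1], [72, 252, 7, -8.6, 1], [83, 290, 8, -8.6, 1]]]'

```text
t: 25.98
eef_pos: [537.5, -4.8, 141.6]
tcp_rot: [-3.141, 0.003, 0.035]
ft_force: [1.9, -0.4, -0.1]
opening: 0.998
grip_force: 0.0
```

```bash
python3 go.py 597.8 -362.8 140 2
```

```text
pos [537.5  -4.8 141.6] yaw 2.0 shift [ 47.6 359.9   1.4] turn 0.0 j1,j6 [-0.13  1.4 ]
```

Request:
step_arm --plan '[[[5, 39, 0, 0, 1], [10, 78, 0, 0, 1], [15, 117, 0, 0, 1], [20, 156, 0, 0, 1], [25, 195, 0, 0, 1], [30, 234, 0, 0, 1], [35, 273, 0, 0, 1], [40, 312, 0, 0, 1]]]'

```text
t: 26.65
eef_pos: [588.6, -315.0, 141.2]
tcp_rot: [-3.14, 0.002, 0.035]
ft_force: [0.9, 0.0, 0.2]
opening: 0.998
grip_force: 0.0
```

Request:
step_arm --plan '[[[4, 30, 0, 0, 1], [7, 48, 0, 0, 1], [7, 48, 0, 0, 1], [7, 48, 0, 0, 1], [7, 48, 0, 0, 1]]]'

```text
t: 27.07
eef_pos: [597.4, -360.0, 141.8]
tcp_rot: [-3.14, 0.002, 0.035]
ft_force: [0.0, -0.7, -0.8]
opening: 1.0
grip_force: 0.0
```

```bash
python3 go.py 597.8 -362.8 14 2; python3 - <<'E'
from m import *
im=env.read_camera("wrist")
t=env.read_camera("top")
c=env.get_calibration("wrist")
H,S,V=cv2.split(cv2.cvtColor(im,cv2.COLOR_BGR2HSV))
m=(((H>=60)&(H<=90)&(S>70)&(V>30))*255).astype(np.uint8);m=cv2.morphologyEx(m,cv2.MORPH_CLOSE,np.ones((25,25),np.uint8));print(rect(c,m,(150,60,500,290),20))
a=np.radians(2);R=np.array([[np.cos(a),-np.sin(a)],[np.sin(a),np.cos(a)]])
q=np.array([proj(c,[*(np.array([597.8,-362.8])+R@(np.array(s)*[55,32])),40])[0] for s in((1,1),(1,-1),(-1,-1),(-1,1))])
cv2.polylines(im,[q.astype(np.int32)],True,(0,0,255),1)
A=np.hstack([cv2.resize(im,(480,360)),np.pad(t[150:330,60:360],((0,180),(0,0),(0,0)))])
cv2.imwrite("pics/w11.png",A)
E
```

```text
pos [ 597.4 -360.   141.8] yaw 2.0 shift [  0.5   3.  127.8] turn 0.0 j1,j6 [-0.64  0.9 ]
(array([ 596.8894043 , -362.14193726]), 107.0707015991211, 67.73629760742188, 2.881690502166748)
```

View pics/w11.png

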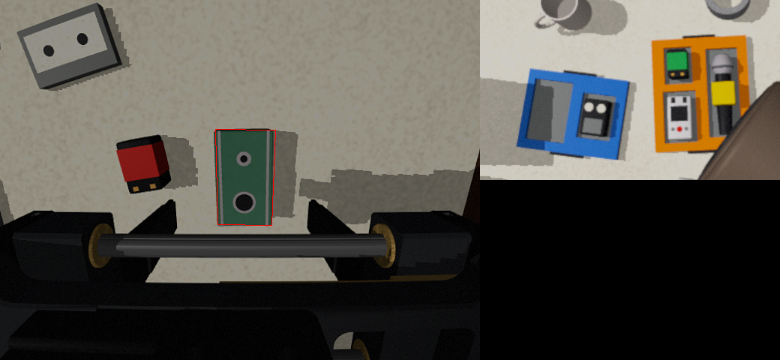

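The DI box matches the predicted outline, and the belt pack is seated in the blue tray. Gripping the DI box.

Request:
step_arm --plan '[[[0, 3, 40, 0, 1], [0, 3, 80, 0, 1], [0, 3, 117, 0, 1], [0, 3, 127, 0, 1], [0, 3, 127, 0, -1], [0, 3, 127, 0, -1], [0, 3, 127, 0, -1], [0, 3, 127, 0, -1]]]'

```text
t: 27.83
eef_pos: [599.0, -364.5, 18.9]
tcp_rot: [3.139, -0.003, 0.035]
ft_force: [-0.1, 0.0, -0.1]
opening: 0.775
grip_force: 0.0
```

Request:
step_arm --plan '[[[0, 0, 0, 0, -1], [0, 0, 0, 0, -1], [0, 0, 0, 0, -1], [0, 0, 0, 0, -1], [0, 0, 0, 0, -1], [0, 0, 0, 0, -1]]]'

```text
t: 28.33
eef_pos: [598.6, -364.1, 18.0]
tcp_rot: [3.141, -0.002, 0.035]
ft_force: [-0.3, 2.8, 8.7]
opening: 0.67
grip_force: 30.0
```

Request:
step_arm --plan '[[[0, 0, -10, 0, -1], [0, 0, -30, 0, -1], [0, 0, -60, 0, -1], [0, 0, -90, 0, -1], [0, 0, -115, 0, -1], [0, 0, -115, 0, -1], [0, 0, -115, 0, -1]]]'

```text
t: 28.92
eef_pos: [598.2, -364.3, 133.0]
tcp_rot: [3.14, -0.002, 0.035]
ft_force: [-0.4, 0.3, -3.7]
opening: 0.671
grip_force: 30.0
```

```bash
python3 go.py 501.2 396.3 125 -6.7
```

```text
pos [ 598.2 -364.3  133. ] yaw 2.0 shift [ -70.2 -763.6    6.4] turn 8.7 j1,j6 [-0.64  0.89]
```

Request:
step_arm --plan '[[[-2, -20, 0, 0, -1], [-5, -54, 0, 1, -1], [-8, -90, 0, 2, -1], [-12, -128, 0, 3, -1], [-15, -166, 0, 4, -1], [-19, -204, 0, 5, -1], [-22, -242, 0, 6, -1], [-26, -280, 0, 7, -1]]]'

```text
t: 29.58
eef_pos: [560.9, -83.3, 129.8]
tcp_rot: [-3.141, 0.002, -0.088]
ft_force: [0.0, 0.5, -3.2]
opening: 0.673
grip_force: 30.0
```

```bash
python3 go.py 501.2 396.3 130 -6.7
```

```text
pos [560.9 -83.3 129.8] yaw -5.0 shift [-1.016e+02 -4.725e+02  2.000e-01] turn 1.7 j1,j6 [-0.26  1.4 ]
```

Request:
step_arm --plan '[[[-8, -38, 0, 1, -1], [-16, -76, 0, 1.7, -1], [-24, -114, 0, 1.7, -1], [-32, -152, 0, 1.7, -1], [-40, -190, 0, 1.7, -1], [-48, -228, 0, 1.7, -1], [-56, -266, 0, 1.7, -1], [-64, -304, 0, 1.7, -1]]]'

```text
t: 30.25
eef_pos: [523.4, 224.9, 129.8]
tcp_rot: [3.14, 0.002, -0.117]
ft_force: [0.7, 0.9, -3.3]
opening: 0.67
grip_force: 30.0
```

```bash
python3 go.py 501.2 396.3 130 -6.7
```

```text
pos [523.4 224.9 129.8] yaw -6.7 shift [ -42.  -167.7   -0.3] turn 0.0 j1,j6 [0.29 1.98]
```

Request:
step_arm --plan '[[[-10, -38, 0, 0, -1], [-19, -76, 0, 0, -1], [-28, -112, 0, 0, -1], [-36, -144, 0, 0, -1], [-41, -163, 0, 0, -1], [-42, -165, 15, 0, -1], [-42, -165, 40, 0, -1], [-42, -165, 65, 0, -1]]]'

```text
t: 30.92
eef_pos: [501.4, 392.3, 64.3]
tcp_rot: [3.141, 0.001, -0.115]
ft_force: [-0.2, 0.2, -2.8]
opening: 0.668
grip_force: 30.0
```

Request:
step_arm --plan '[[[0, 0, 15, 0, -1], [0, 0, 24, 0, -1], [0, 0, 24, 0, -1], [0, 0, 24, 0, -1]]]'

```text
t: 31.25
eef_pos: [502.1, 391.9, 41.7]
tcp_rot: [3.141, 0.001, -0.117]
ft_force: [0.7, 0.5, -2.3]
opening: 0.673
grip_force: 30.0
```

```bash
python3 go.py 501.2 396.3 25 -6.7
```

```text
pos [502.1 391.9  41.7] yaw -6.7 shift [-1.4 -4.3 16.7] turn 0.0 j1,j6 [0.56 2.25]
```

Request:
step_arm --plan '[[[0, -4, 6, 0, -1], [0, -4, 11, 0, -1], [0, -4, 14, 0, -1], [0, -4, 15, 0, -1], [0, -4, 16, 0, -1], [0, -4, 16, 0, -1]]]'

```text
t: 31.75
eef_pos: [502.8, 396.0, 26.2]
tcp_rot: [3.142, -0.0, -0.117]
ft_force: [-0.2, -0.2, -2.6]
opening: 0.674
grip_force: 30.0
```

Request:
step_arm --plan '[[[0, 0, 0.7, 0, -1], [0, 0, 1.4, 0, -1], [0, 0, 1.8, 0, -1], [0, 0, 1.8, 0, -1]]]'

```text
t: 32.08
eef_pos: [502.7, 396.0, 24.3]
tcp_rot: [3.141, 0.0, -0.117]
ft_force: [0.3, 0.3, -3.1]
opening: 0.668
grip_force: 30.0
```

Request:
step_arm --plan '[[[0, 0, 0.7, 0, -1], [0, 0, 1.2, 0, -1], [0, 0, 1.2, 0, -1]]]'

```text
t: 32.33
eef_pos: [502.8, 396.1, 24.1]
tcp_rot: [-3.141, -0.0, -0.117]
ft_force: [-2.4, -0.7, 6.9]
opening: 0.672
grip_force: 30.0
```

Request:
step_arm --plan '[[[0, 0, 0, 0, 0.4], [0, 0, 0, 0, 0.5], [0, 0, 0, 0, 0.6], [0, 0, 0, 0, 0.7], [0, 0, 0, 0, 0.7], [0, 0, 0, 0, 0.7], [0, 0, -20, 0, 0.7], [0, 0, -60, 0, 0.7]]]'

```text
t: 33.0
eef_pos: [501.0, 394.8, 79.7]
tcp_rot: [3.137, 0.006, -0.117]
ft_force: [0.5, 0.2, 0.2]
opening: 0.85
grip_force: 0.0
```

Request:
step_arm --plan '[[[0, 0, -40, 0, 0.7], [0, 30, -80, 0, 0.7], [0, 70, -120, 0, 0.7], [0, 110, -120, 0, 0.7], [0, 150, -120, 0, 0.7], [0, 190, -120, 0, 0.7], [0, 230, -120, 0, 0.7], [0, 270, -120, 0, 0.7]]]'

```text
t: 33.67
eef_pos: [471.8, 135.8, 203.5]
tcp_rot: [-3.141, -0.001, -0.116]
ft_force: [-0.1, 0.1, 0.6]
opening: 0.846
grip_force: 0.0
```

Request:
step_arm --plan '[[[0, 40, 0, 0, 0.7], [0, 80, 0, 0, 0.7], [0, 120, 0, 0, 0.7], [0, 160, 0, 0, 0.7], [0, 200, 0, 0, 0.7], [0, 240, 0, 0, 0.7], [0, 280, 0, 0, 0.7], [0, 280, 0, 0, 0.7]]]'

```text
t: 34.33
eef_pos: [439.4, -146.1, 203.3]
tcp_rot: [3.14, -0.001, -0.121]
ft_force: [0.1, 0.2, 0.0]
opening: 0.851
grip_force: 0.0
```

```bash
python3 - <<'E'
from m import *
s=env.state();print(s["eef_pos"],s["ft_force"])
c=env.get_calibration("top");im=env.read_camera("top")
hsv=cv2.cvtColor(im,cv2.COLOR_BGR2HSV);H,S,V=cv2.split(hsv)
di=(((H>=60)&(H<=90)&(S>70)&(V>30))*255).astype(np.uint8);di=cv2.morphologyEx(di,cv2.MORPH_CLOSE,np.ones((9,9),np.uint8))
print("di",rect(c,di,(90,210,165,315),26))
fg=(((S>70)|(V<100))*255).astype(np.uint8);print("red",rect(c,fg,(412,190,452,236),20))
cv2.imwrite("pics/end.png",cv2.resize(im[170:320,85:345],None,fx=3,fy=3,interpolation=cv2.INTER_CUBIC))
E
```

```text
[ 439.4279392  -146.1191956   203.32191124] [0.14621621 0.18506318 0.03281698]
di (array([498.85235596, 395.5645752 ]), 111.85636138916016, 78.19136047363281, -6.4874725341796875)
red (array([ 606.83929443, -248.57376099]), 62.85515213012695, 51.23246765136719, 11.821149826049805)
```

View pics/end.png

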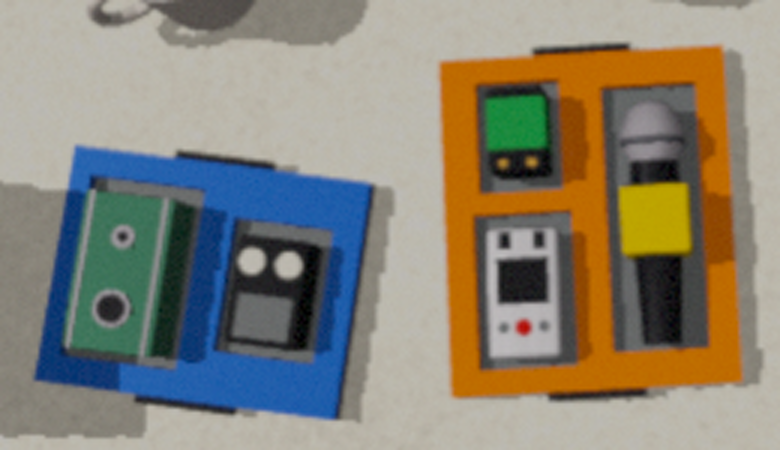

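All five things lie in their recesses, well inside the margins. The red battery has not moved and the arm is clear of everything.

```bash
python3 -c "
from cell import env
print(env.job_done())"
```

```text
the job is handed in; nothing more can be done
None
```

I handed the job in at about 34 s of the 134 s: all five things are in their recesses, the red battery hasn't moved in the camera images, and the arm is clear; the judge's verdict was not shown.

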